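# Tug the pin case cover, free its catch if caught, and hold the cover open

### The arm

A 7-joint arm with a two-finger parallel gripper is mounted at the origin on a cart in front of the work surface, level with it; the furniture and walls round the work are solid. World frame = base frame: x ahead of the robot, y to its left, z up, the work surface at z = 0. Lengths are in m, angles in rad, forces in N, time in s.
With the tool pointing down it reaches from about 0.4 to 0.875 m from the base axis. Payload 19.3 kg.
Tool frame: the origin (TCP) lies on the centre line of the jaws, within the pads' length; the fingertips stand 14 mm ahead of it and the grasp point (between the pads) lies 5 mm behind it; y points along the fingers, x is the direction in which the jaws open and shut, and the axes are right-handed (so a half turn about y gives the same grasp; the last joint's range is limited). The gripper opens to 85 mm and grips with 20 to 120 N. Pads are 22 mm wide; open, the fingers measure 114 mm over their backs; the gripper's body (76 mm by 85 mm) begins 54 mm behind the grasp point. The pads swing forward as they close: fully open they stand 13 mm farther back than shut.
Start: joints at [1.223, 0.521, -0.036, 1.599, 0.021, 1.021, -0.113], TCP at [0.171, -0.601, 0.245] pointing down, gripper open.
Joint ranges: [-2.91, 2.91], [-0.3, 2.13], [-1.5, 1.42], [0.17, 2.43], [-1.26, 4.41], [0.16, 1.93], [-2.52, 2.52]. Speed limits (rad/s): [1.89, 1.89, 2.39, 2.39, 3.01, 3.01, 3.01].

### API

Orientations are given as [roll, pitch, yaw] about the fixed x, y, z axes, in that order (R = Rz(yaw) Ry(pitch) Rx(roll)).
In Python, from workcell import monitor, grab_frame, workorder gives the robot as it stands.
- The arm moves only by the tool drive_tool, never from a script. Its argument "steps" is one flat list of numbers, 5 for each row, row after row: the finger opening in mm, from 0 to 85.4, then the shift along the world's x, y, z in mm, then the turn about the world's z in degrees. In form: [fingers, tx, ty, tz, twist, fingers, tx, ty, tz, twist, ...]. A call has exactly 5 rows; each row shifts and turns the commanded pose from where the row before left it; what a row does not reach is not made up. A row lasts 1/12 s, in which the tool goes at most 41.7 mm and 7.16 degrees, less where a joint would pass 70% of its speed; a pose out of reach is approached as far as the arm can. A call is refused whole if a number of a shift passes 41.7 or a number of a turn 7.16, either way. A call with a gripper value outside its range is refused whole. The fingers move at their own pace and stop on an object; "grip_force" is the grip in N (left out, the last holds). Time passes only in rows, so rows that do not move let the fingers close, or fill a call up. It gives the time, the measured TCP pose, the force and the opening at its end, in the units of the state.
- monitor.observe(): the state, without advancing time (a new reading comes with each control period).
- grab_frame(name): name is "scene" or "top"; returns a dict with "frame" (384x512x3 uint8, red, green, blue), "vertical_fov" (degrees; the focal length in pixels is half the picture's height over the tangent of half this angle, whatever the lens; pixels are square), "cx", "cy" (the principal point, pixels), "k1" (the pictures are not rectified: a ray, as slopes to the right and down, at radius r is drawn at 1 + k1 r^2 times it, then the intrinsics apply), "xyz" and "orientation" of the camera in the world. Camera axes: x right, y down, z forward; pixel columns grow to the right and rows downward; lengths in m; the calibration is good to about 2 mm. A picture is of the moment at which its call begins. There is no depth.
- workorder.job_done(): hands the job in, once; it reports no verdict.
The state is a dict: "clock": time; "qpos": joint angles; "qd": joint speeds; "joint_efforts": joint torques, N m; "position": TCP position; "tool_rot": TCP orientation; "force": force on the tool from outside, world axes, zero at the start; "moment": the same for the moment, N m; "grip_width": finger opening in m.
Only numpy, scipy, OpenCV 4.12 (cv2) and the standard library are available. Lean on these libraries where they do the work, as an engineer would, in place of code of your own. Each camera call takes 0.05 s, during which the arm holds its last target. There are 200 camera calls.

### The job

The catch of the small pin case on the worktable is worn and does not always take. Grip the cover by its handle and tug it upward before touching the slide; if the cover is caught, do not force it but push the slide on the cover all the way over, away from the handle, to release it, then raise the cover by its handle to at least 50 degrees and finish holding it there, still gripping the handle, since it falls shut if let go. Leave the wash bottle, the trays and the foil pouch behind the case where they are.

Things in the scene. Friction and masses are not known exactly. Their poses are not given: they have to be found in the camera images.
- case: low grey box fixed to the table, 130 mm deep (x), 150 mm wide (y), with a clear-windowed, aluminium-framed cover; cover top 51 mm above the table. Origin: centre of the underside. Its -x front (small blank plate) faces the robot, hinge at +x, z up. Its catch hooks a hidden striker behind the front wall; whether it has taken cannot be seen, only felt by a tug
- cover_hinge (a point): point on the hinge line at mid-width; the line runs along the case's y axis, at case x = +65 mm, 47 mm above the table
- case_cover (a joint): angle of the cover, rad: 0 shut, grows as the front edge swings up and back about the hinge line; stop at 1.3; it falls shut from anywhere. A caught cover has about 0.02 rad of play, then stops firmly (pull it with no more than about 25 N); a free one keeps rising. The cover and its fittings weigh 0.3 to 0.5 kg
- handle_foot (a point): black upright block on the cover, 20 mm wide (y), 14 mm deep (x), 36 mm tall, with a 3 mm foot flange 30 mm wide. This point: centre of its underside, on the cover's top face, at case x -45, y +42 mm. Axes parallel to the case's when shut; it tilts with the cover. Pinched across its y faces about 26 mm above the cover it pivots between the pads, so the tool may stay pointing down
- case_slide (a joint): position of the catch's slide on the cover, m: starts between 0 and 0.003, full travel 0.018 towards the case's -y (away from the handle); it needs about 2 N and stays where it is left. At 0.016 or more the cover is always free
- slide_fin (a point): centre of the slide's steel fin, which stands on the cover: 10 mm wide (along y), 16 mm deep (along x), its top 22 mm and this point 12 mm above the cover's top face; at slide 0 it lies at case x = -45, y = -22 mm
- wash_bottle: white wash bottle with a blue label, 210 mm tall, 80 by 65 mm, upright behind the case; bystander. Origin: centre of its underside
- tray_low: lower of two stacked frosted trays, 127 by 84 by 23 mm each, behind the case; bystander. Origin: centre of its underside
- tray_high: upper of the two stacked trays; bystander. Origin: centre of its underside
- foil_pouch_3: flat silvery foil pouch, 77 by 107 by 13 mm, behind the case; bystander. Origin: centre of its underside

How it is judged:
On the way:
1. the cover is tugged up by its handle (at least 0.01 rad) while the slide is still where it was found (below 6 mm) (value of joint case_cover above 0.01 rad and value of joint case_slide below 0.006 m and contact force between the fingers and case_cover_c0 above 1 N), for 0.1 s.
At the end, for the whole second after the job is handed in: The cover stands at 0.8 rad (46 degrees) or more, still (under 0.05 rad/s), held by the fingers on its handle (over 1 N) (value of joint case_cover above 0.8 rad and velocity of joint case_cover between -0.05 and 0.05 rad/s and contact force between the fingers and case_cover_c0 above 1 N); the arm keeps its last pose, push and grip.
It fails at once if the caught cover is forced: the catch presses on its hidden striker with over 50 N (contact force between striker_c0 and anything else above 50 N).
It fails at once if the wash bottle is moved more than 3 cm or tipped (distance of wash_bottle from where it was at the start of the episode above 0.03 m or angle between wash_bottle's own z axis and vertical above 0.3 rad).
It fails at once if a tray is moved more than 3 cm (distance of any of tray_low, tray_high from where it was at the start of the episode above 0.03 m).
It fails at once if the foil pouch is moved more than 3 cm (distance of foil_pouch_3 from where it was at the start of the episode above 0.03 m).
It also fails if it takes over 50 s, if anything falls off the work surface, if the arm or the gripper's body presses on something with over 40 N, if the wrist force passes 120 N, or if a joint passes its speed limit or range.

## Working session

There is one attempt and no reset: what is moved stays moved. The work goes in short steps, Python scripts to look and compute and a tool call to move; the robot and the scene stay as the last step left them, time stands still between calls to the robot, and variables do not carry over. Pictures are saved under pics/ and viewed, about 8 in all and at most 12, crops included, and the job is handed in when it is done.

Besides the shell and the picture viewer there is one more tool, called as a command line: name --argument value ..., lists and objects as JSON in quotes. drive_tool: Moves the arm, as the interface text tells. Its arguments: {"type":"object","properties":{"steps":{"type":"array"},"grip_force":{"type":"number"}},"required":["steps"]}

```bash
mkdir -p pics
cat > h.py <<'E'
import numpy as np,cv2
from workcell import monitor,grab_frame,workorder
from scipy.spatial.transform import Rotation as R
def grab(n,save=None):
    f=grab_frame(n)
    if save: cv2.imwrite('pics/'+save,f['frame'][:,:,::-1])
    return f
def K(f):
    h=f['frame'].shape[0];F=h/2/np.tan(np.radians(f['vertical_fov'])/2)
    return F
def rot(f):
    o=np.array(f['orientation'],float)
    return o if o.shape==(3,3) else R.from_euler('xyz',o).as_matrix()
def ray(f,u,v):
    F=K(f);d=np.array([(u-f['cx'])/F,(v-f['cy'])/F]);s=d.copy()
    for _ in range(20): s=d/(1+f['k1']*(s@s))
    return rot(f)@np.array([s[0],s[1],1])
def onplane(f,u,v,z):
    r=ray(f,u,v);c=np.array(f['xyz']);return c+r*(z-c[2])/r[2]
def proj(f,p):
    q=rot(f).T@(np.array(p)-np.array(f['xyz']));s=q[:2]/q[2];s=s*(1+f['k1']*(s@s));return s*K(f)+[f['cx'],f['cy']]
def tri(f,a,g,b):
    A=[];B=[]
    for F,p in((f,a),(g,b)):
        r=ray(F,*p);r/=np.linalg.norm(r);M=np.eye(3)-np.outer(r,r);A.append(M);B.append(M@np.array(F['xyz']))
    return np.linalg.solve(sum(A),sum(B))
E
python3 - <<'E'
from h import *
for n in('scene','top'):
    f=grab(n,n+'0.png');print({k:v for k,v in f.items() if k!='frame'})
print(monitor.observe())
E
```

```text
{'vertical_fov': 51.29085260623371, 'cx': 256.4305029160466, 'cy': 191.88800174274792, 'k1': 0.04671998463868849, 'xyz': array([ 0.15561863, -0.26450368,  0.68126896]), 'orientation': array([-2.3725759 , -0.00350353, -0.96085535])}
{'vertical_fov': 42.38997002912528, 'cx': 256.4106051194698, 'cy': 192.25636564369904, 'k1': -0.20086316544115018, 'xyz': array([0.44849699, 0.08177677, 1.03697196]), 'orientation': array([-2.96599293e+00, -2.16504953e-03, -1.56569497e+00])}
{'clock': 0.1, 'qpos': array([ 1.22279582,  0.52194499, -0.03633381,  1.59994416,  0.02116298,
        1.02111956, -0.11278471]), 'qd': array([ 0.00155645,  0.00090831, -0.00099336, -0.00189965, -0.00057297,
        0.00043538, -0.0014873 ]), 'joint_efforts': array([ 3.22510161e-03, -9.28495789e+01,  1.98367506e+00, -3.70534122e+01,
        1.81309681e-02,  5.30697449e-03,  9.89782677e-06]), 'position': array([ 0.17130118, -0.6007618 ,  0.24479152]), 'tool_rot': array([-1.57083466e+00,  1.03228551e-03, -1.29300548e+00]), 'force': array([-0.3381654 , -0.02908793,  0.71283796]), 'moment': array([-0.01002262,  0.00747968, -0.01986771]), 'grip_width': 0.08506198348315878}
```

View pics/scene0.png

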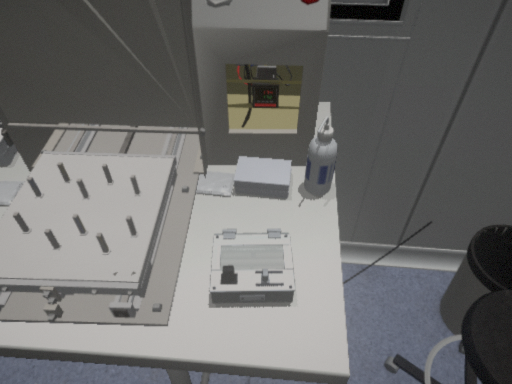

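View pics/top0.png

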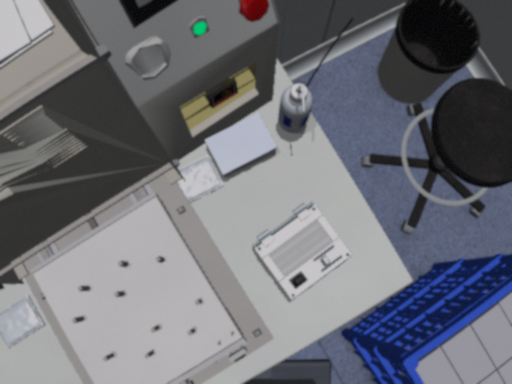

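The scene view shows the case at about (252,268), with the handle near (229,273), the fin near (265,275), and the trays, pouch and bottle behind. In the top view the handle is at about (298,280) and the fin at about (326,260). I'll zoom in on both views.

Run:
```python
import cv2,numpy as np
a=cv2.imread('pics/scene0.png')[225:310,200:305];b=cv2.imread('pics/top0.png')[195:305,245:357]
a=cv2.resize(a,None,fx=3.8,fy=3.8,interpolation=cv2.INTER_CUBIC);b=cv2.resize(b,None,fx=3.5,fy=3.5,interpolation=cv2.INTER_CUBIC)
o=np.zeros((max(a.shape[0],b.shape[0]),a.shape[1]+b.shape[1],3),np.uint8);o[:a.shape[0],:a.shape[1]]=a;o[:b.shape[0],a.shape[1]:]=b
print(a.shape,b.shape);cv2.imwrite('pics/crop1.png',o)
```

```text
(323, 399, 3) (385, 392, 3)
```

View pics/crop1.png

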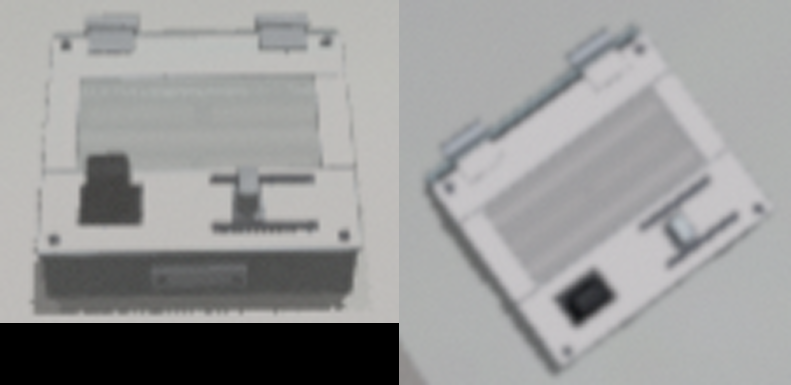

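Run:
```python
from h import *
f=grab('scene');g=grab('top')
S=lambda x,y:(200+x/3.8,225+y/3.8)
T=lambda x,y:(245+(x-399)/3.5,195+y/3.5)
cs=[S(52,33),S(343,33),S(360,247),S(38,252)];ct=[T(430,182),T(636,28),T(771,208),T(562,370)]
obj=np.array([[65,75],[65,-75],[-65,-75],[-65,75]])/1e3
for F,c in((f,cs),(g,ct)):
    P=np.array([onplane(F,*p,.051)[:2] for p in c]);ctr=P.mean(0)
    a=obj;b=P-ctr;th=np.arctan2((a[:,0]*b[:,1]-a[:,1]*b[:,0]).sum(),(a*b).sum())
    print(P.round(4).tolist(),ctr.round(4),np.degrees(th))
    Rm=np.array([[np.cos(th),-np.sin(th)],[np.sin(th),np.cos(th)]])
    print('handle',ctr+Rm@[-.045,.042],'fin0',ctr+Rm@[-.045,-.022],'hinge',ctr+Rm@[.065,0])
# handle top and fin top
print('fin top T',onplane(g,*T(681,226),.073),'S',onplane(f,*S(248,180),.073))
print('handle top T',onplane(g,*T(590,294),.087),'S',onplane(f,*S(108,165),.087))
print('tri foot', tri(f,S(110,205),g,T(585,299)))
print('bottle',onplane(f,318,190,0),'tray',onplane(g,240,145,.046))
```

```text
[[0.5131, 0.0863], [0.6007, -0.0383], [0.4979, -0.1106], [0.4099, 0.0103]] [ 0.5054 -0.0131] 35.64638476012337
handle [ 0.44436701 -0.00516823] fin0 [ 0.481665  -0.0571765] hinge [0.55823303 0.02480726]
[[0.5129, 0.085], [0.602, -0.0333], [0.4982, -0.1099], [0.4071, 0.0102]] [ 0.505 -0.012] 36.54290994186068
handle [ 0.44387804 -0.00503458] fin0 [ 0.48198522 -0.0564529 ] hinge [0.5572611  0.02671886]
fin top T [ 0.48723671 -0.05470464  0.073     ] S [ 0.48595932 -0.05531275  0.073     ]
handle top T [ 0.44971492 -0.00248035  0.087     ] S [ 0.44812231 -0.00312654  0.087     ]
tri foot [ 0.44716816 -0.00277702  0.05397162]
bottle [ 0.78690701 -0.00507323  0.        ] tray [0.72358249 0.11503596 0.046     ]
```

drive_tool --steps '[45, 15, 25, 0, 1, 45, 19, 30, 0, 1, 45, 19, 30, 0, 1, 45, 19, 30, 0, 1, 45, 19, 30, 0, 1]' --grip_force 40

```text
clock: 0.62
position: [0.2629, -0.4545, 0.2452]
tool_rot: [-1.571, 0.0, -1.205]
force: [1.6, 0.4, 0.6]
grip_width: 0.0449
```

drive_tool --steps '[45, 19, 30, 0, 1, 45, 19, 30, 0, 1, 45, 19, 30, 0, 1, 45, 19, 30, 0, 1, 45, 19, 30, 0, 1]'

```text
clock: 1.03
position: [0.3579, -0.3045, 0.2454]
tool_rot: [-1.571, -0.0, -1.118]
force: [1.1, -0.7, 0.3]
grip_width: 0.045
```

drive_tool --steps '[45, 8, 30, 0, 1, 45, 8, 30, 0, 1, 45, 8, 30, 0, 1, 45, 8, 30, 0, 1, 45, 8, 30, 0, 1]'

```text
clock: 1.45
position: [0.3974, -0.1546, 0.2454]
tool_rot: [-1.571, -0.0, -1.031]
force: [1.1, 0.1, 0.6]
grip_width: 0.0449
```

drive_tool --steps '[45, 10, 30, 0, 1, 45, 10, 30, 0, 1, 45, 10, 30, 0, 1, 45, 10, 30, 0, 1, 45, 8, 20, 0, 1]'

```text
clock: 1.87
position: [0.4458, -0.0132, 0.2455]
tool_rot: [-1.57, 0.0, -0.941]
force: [0.8, -0.2, 1.2]
grip_width: 0.0452
```

drive_tool --steps '[45, 0, 9, -30, 0, 45, 0, 0, -30, 0, 45, 0, 0, -30, 0, 45, 0, 0, -30, 0, 45, 0, 0, 0, 0]'

```text
clock: 2.28
position: [0.443, -0.007, 0.1214]
tool_rot: [-1.576, 0.004, -0.943]
force: [-1.7, -0.1, -1.2]
grip_width: 0.0453
```

Run:
```python
from h import *
f=grab('scene');g=grab('top')
print(monitor.observe()['position'])
a=f['frame'][190:310,180:320,::-1];b=g['frame'][195:315,245:365,::-1]
a=cv2.resize(a,None,fx=2.8,fy=2.8,interpolation=cv2.INTER_CUBIC);b=cv2.resize(b,None,fx=2.8,fy=2.8,interpolation=cv2.INTER_CUBIC)
cv2.imwrite('pics/c2.png',np.hstack([a,b]))
```

```text
[ 0.44506629 -0.00687271  0.12545343]
```

View pics/c2.png

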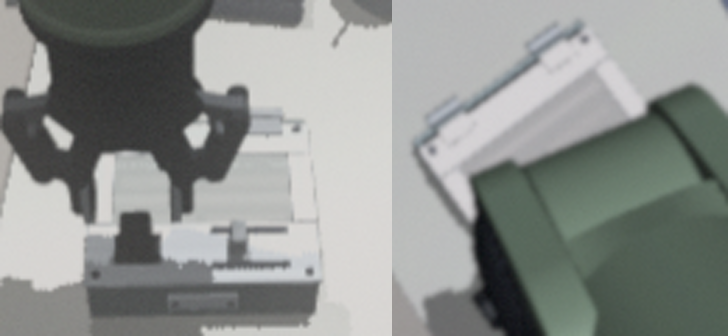

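The fingers straddle the handle in the scene view: the tips are at about (88,218) and (180,213) in the crop, with the handle top at (135,213). I'll go down and grip.

drive_tool --steps '[45, 1, 2, -15, 0, 45, 0, 0, -15, 0, 45, 0, 0, -14, 0, 45, 0, 0, -9, 0, 45, 0, 0, 0, 0]'

```text
clock: 2.8
position: [0.4467, -0.0051, 0.0725]
tool_rot: [-1.571, -0.0, -0.944]
force: [-0.3, -0.2, 0.6]
grip_width: 0.0451
```

drive_tool --steps '[30, 0, 0, 0, 0, 22, 0, 0, 0, 0, 15, 0, 0, 0, 0, 15, 0, 0, 0, 0, 15, 0, 0, 0, 0]' --grip_force 40

```text
clock: 3.22
position: [0.4462, -0.004, 0.0736]
tool_rot: [-1.57, 0.0, -0.943]
force: [-8.8, 9.6, 18.0]
grip_width: 0.0191
```

drive_tool --steps '[15, -0.4, 0.6, 0.5, 0, 15, 0, 0, 0.5, 0, 15, 0, 0, 0.5, 0, 15, 0, 0, 0, 0, 15, 0, 0, 0, 0]'

```text
clock: 3.63
position: [0.4462, -0.0038, 0.0744]
tool_rot: [-1.57, 0.0, -0.943]
force: [-0.1, 6.7, -5.6]
grip_width: 0.019
```

drive_tool --steps '[15, 0, 0, 0.5, 0, 15, 0, 0, 0.4, 0, 15, 0, 0, 0, 0, 15, 0, 0, 0, 0, 15, 0, 0, 0, 0]'

```text
clock: 4.05
position: [0.4464, -0.0037, 0.0753]
tool_rot: [-1.569, 0.0, -0.943]
force: [0.4, 7.1, -7.2]
grip_width: 0.0195
```

drive_tool --steps '[15, 0, 0, 0.5, 0, 15, 0, 0, 0.5, 0, 15, 0, 0, 0, 0, 15, 0, 0, 0, 0, 15, 0, 0, 0, 0]'

```text
clock: 4.47
position: [0.4466, -0.0036, 0.0763]
tool_rot: [-1.569, 0.0, -0.943]
force: [2.9, 7.5, -8.3]
grip_width: 0.0195
```

drive_tool --steps '[15, 0, 0, 0.5, 0, 15, 0, 0, 0.5, 0, 15, 0, 0, 0, 0, 15, 0, 0, 0, 0, 15, 0, 0, 0, 0]'

```text
clock: 4.88
position: [0.4468, -0.0034, 0.0773]
tool_rot: [-1.568, 0.0, -0.943]
force: [3.6, 8.8, -7.6]
grip_width: 0.0191
```

drive_tool --steps '[15, 0, 0, 0.7, 0, 15, 0, 0, 0.7, 0, 15, 0, 0, 0.7, 0, 15, 0, 0, 0, 0, 15, 0, 0, 0, 0]'

```text
clock: 5.3
position: [0.4472, -0.0031, 0.0795]
tool_rot: [-1.568, -0.0, -0.943]
force: [5.5, 10.0, -9.3]
grip_width: 0.019
```

drive_tool --steps '[15, 1, 0.7, 1.5, 0, 15, 1, 0.7, 2, 0, 15, 1, 0.7, 2, 0, 15, 0.6, 0.5, 2, 0, 15, 0, 0, 0, 0]'

```text
clock: 5.72
position: [0.4494, -0.0015, 0.0869]
tool_rot: [-1.571, 0.0, -0.944]
force: [-3.0, 5.5, -6.6]
grip_width: 0.0193
```

Run:
```python
from h import *
f=grab('scene')
s=monitor.observe();print(s['position'],s['force'],s['moment'])
a=f['frame'][190:310,180:320,::-1]
cv2.imwrite('pics/c3.png',cv2.resize(a,None,fx=4,fy=4,interpolation=cv2.INTER_CUBIC))
```

```text
[ 0.44935295 -0.00157547  0.08677329] [-2.95567897  4.55957587 -5.48988988] [0.92184691 0.784575   0.10220875]
```

View pics/c3.png

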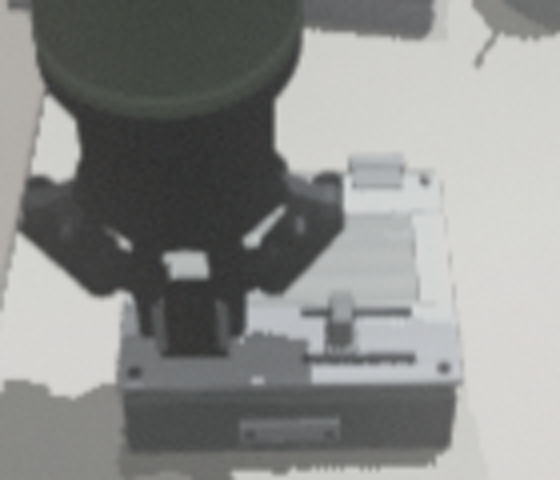

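The cover is rising: its front-left screw moved up about 4 px, the tool rose 13 mm, and the pull stayed under 10 N. So the catch did not take and the slide can be left alone. Next I'll work out the arc.

Run:
```python
import numpy as np
t=np.linspace(.123,1.0,25)
X=110*(1-np.cos(t))+31.6*np.sin(t);Z=110*np.sin(t)-31.6*(1-np.cos(t))
for i,(a,b) in enumerate(zip(np.diff(X),np.diff(Z))):print(i,round(a*.808,1),round(a*.589,1),round(b,1))
print(X[[4,9,14,19,24]]*.808+446.2,X[[4,9,14,19,24]]*.589-4,Z[[4,9,14,19,24]]+73.6)
```

```text
0 1.4 1.0 3.8
1 1.5 1.1 3.8
2 1.6 1.2 3.7
3 1.7 1.2 3.6
4 1.8 1.3 3.5
5 1.9 1.4 3.4
6 2.0 1.5 3.4
7 2.1 1.5 3.3
8 2.2 1.6 3.2
9 2.3 1.7 3.1
10 2.4 1.7 3.0
11 2.5 1.8 2.8
12 2.6 1.9 2.7
13 2.6 1.9 2.6
14 2.7 2.0 2.5
15 2.8 2.0 2.4
16 2.9 2.1 2.2
17 2.9 2.1 2.1
18 3.0 2.2 2.0
19 3.0 2.2 1.8
20 3.1 2.3 1.7
21 3.1 2.3 1.6
22 3.2 2.3 1.4
23 3.2 2.3 1.3
[456.19020816 466.26986563 478.64018312 492.88935803 508.54304142] [ 3.2824661  10.6301372  19.64760874 30.03469292 41.44560816] [101.71427587 118.46014848 132.66069537 143.84318639 151.63536119]
```

drive_tool --steps '[15, 1.4, 1.0, 3.8, 0, 15, 1.5, 1.1, 3.8, 0, 15, 1.6, 1.2, 3.7, 0, 15, 1.7, 1.2, 3.6, 0, 15, 1.8, 1.3, 3.5, 0]'

```text
clock: 6.18
position: [0.457, 0.004, 0.1052]
tool_rot: [-1.572, 0.001, -0.944]
force: [-4.0, 4.1, -6.2]
grip_width: 0.0192
```

drive_tool --steps '[15, 1.9, 1.4, 3.4, 0, 15, 2.0, 1.5, 3.4, 0, 15, 2.1, 1.5, 3.3, 0, 15, 2.2, 1.6, 3.2, 0, 15, 0, 0, 0, 0]'

```text
clock: 6.6
position: [0.4653, 0.0101, 0.1188]
tool_rot: [-1.572, 0.0, -0.944]
force: [-5.8, 3.4, -2.2]
grip_width: 0.0194
```

drive_tool --steps '[15, 2.3, 1.7, 3.1, 0, 15, 2.4, 1.7, 3.0, 0, 15, 2.5, 1.8, 2.8, 0, 15, 2.6, 1.9, 2.7, 0, 15, 2.6, 1.9, 2.6, 0]'

```text
clock: 7.02
position: [0.477, 0.0186, 0.1326]
tool_rot: [-1.573, 0.001, -0.944]
force: [-7.2, 1.9, -2.1]
grip_width: 0.0194
```

drive_tool --steps '[15, 2.7, 2.0, 2.5, 0, 15, 2.8, 2.0, 2.4, 0, 15, 2.9, 2.1, 2.2, 0, 15, 2.9, 2.1, 2.1, 0, 15, 0, 0, 0, 0]'

```text
clock: 7.43
position: [0.4887, 0.0271, 0.1422]
tool_rot: [-1.573, 0.001, -0.944]
force: [-9.2, 0.3, 1.9]
grip_width: 0.0188
```

drive_tool --steps '[15, 3.0, 2.2, 2.0, 0, 15, 3.0, 2.2, 1.8, 0, 15, 3.1, 2.3, 1.7, 0, 15, 3.1, 2.3, 1.6, 0, 15, 3.2, 2.3, 1.4, 0]'

```text
clock: 7.85
position: [0.5039, 0.0381, 0.1506]
tool_rot: [-1.573, 0.0, -0.944]
force: [-8.4, 0.7, 5.4]
grip_width: 0.0187
```

drive_tool --steps '[15, 3.2, 2.3, 1.3, 0, 15, 0, 0, 0, 0, 15, 0, 0, 0, 0, 15, 0, 0, 0, 0, 15, 0, 0, 0, 0]'

```text
clock: 8.27
position: [0.5074, 0.0407, 0.152]
tool_rot: [-1.572, 0.0, -0.944]
force: [-7.7, 1.5, 4.7]
grip_width: 0.0191
```

Run:
```python
from h import *
f=grab('scene');g=grab('top')
s=monitor.observe();print(s['position'],s['force'],s['qd'].round(4))
a=f['frame'][130:310,170:350,::-1];b=g['frame'][70:310,150:390,::-1]
cv2.imwrite('pics/c4.png',np.hstack([cv2.resize(a,(400,400),interpolation=2),cv2.resize(b,(400,400),interpolation=2)]))
```

```text
[0.50741189 0.04068343 0.15196492] [-8.13866594  1.9891205   4.38700406] [ 0.0004 -0.0021 -0.0007  0.0018  0.0002  0.0001  0.0015]
```

View pics/c4.png

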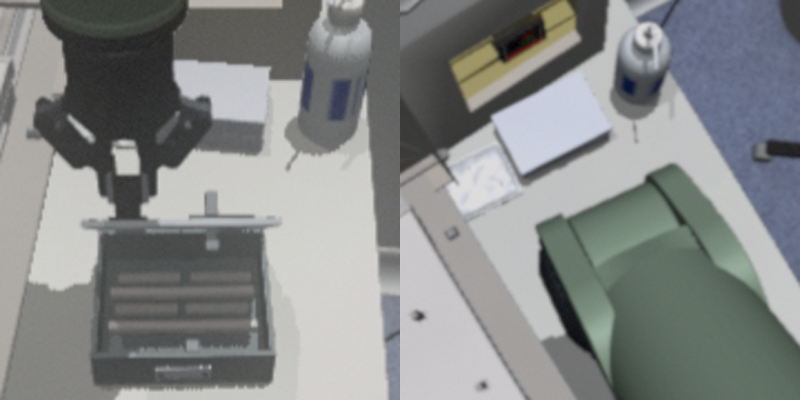

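The cover stands open and looks edge-on in the scene view (the line at about (85–280,222) in the crop). The fingers are on the handle and the bystanders have not visibly moved. I'll add a little angle for margin, settle, and hand in.

drive_tool --steps '[15, 3.3, 2.4, 1.1, 0, 15, 3.3, 2.4, 0.9, 0, 15, 0, 0, 0, 0, 15, 0, 0, 0, 0, 15, 0, 0, 0, 0]'

```text
clock: 8.78
position: [0.514, 0.0455, 0.1541]
tool_rot: [-1.572, 0.0, -0.944]
force: [-9.6, 2.6, 8.6]
grip_width: 0.019
```

drive_tool --steps '[15, 0, 0, 0, 0, 15, 0, 0, 0, 0, 15, 0, 0, 0, 0, 15, 0, 0, 0, 0, 15, 0, 0, 0, 0]'

```text
clock: 9.2
position: [0.514, 0.0455, 0.1541]
tool_rot: [-1.572, 0.0, -0.944]
force: [-8.8, 2.4, 8.4]
grip_width: 0.0193
```

Run:
```python
from h import *
s=monitor.observe();print(s['clock'],s['position'],s['force'],abs(s['qd']).max(),s['grip_width'])
from scipy.optimize import brentq
X=((s['position'][:2]-[.4462,-.004])@[.808,.589])*1e3
print(X,np.degrees(brentq(lambda t:110*(1-np.cos(t))+31.6*np.sin(t)-X,0,1.4)))
if s['grip_width']>.015: print(workorder.job_done())
```

```text
9.2 [0.51400598 0.04551657 0.15409723] [-8.84297156  2.41701719  8.43432501] 0.0011131305645622712 0.019336717200395263
83.95249505776312 60.81682238093047
the job is handed in; nothing more can be done
None
```

I gripped the cover by its handle and tugged it up without touching the slide. It kept rising past the 0.02 rad of play with an upward pull of under 10 N, so the catch had not taken and I left the slide alone. I then raised the cover along its arc and handed in at 9.2 s, still gripping the handle.

- **Angle:** I worked out about 61 degrees from the tool's position. The camera only showed the cover roughly edge-on at around 50 degrees or more, and that was before the last small raise of about 5 degrees.
- **Hold:** the arm was still, the finger opening was 19 mm (on the handle), and the force on the tool was about 12 N.
- **Bystanders:** in the last pictures, also taken before that raise, the bottle, trays and pouch looked unmoved. I did not measure their positions.
- **Disagreement:** the handle's position worked out from the case outline and from its own pixels differed by about 5 mm. I used a point between the two, and the grip held.

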